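# Press the white reference plate home in its sprung cup

## Robot

A 6-joint arm with a two-finger parallel gripper is mounted at the origin on the work surface. World frame = base frame: x ahead of the robot, y to its left, z up, the work surface at z = 0. Lengths are in mm, angles in rad, forces in N, time in s.
With the tool pointing down it reaches from about 250 to 725 mm from the base axis. Payload 4 kg.
Tool frame: the origin (TCP) lies at the very end of the fingers, on their centre line; the grasp point (between the pads) lies 19 mm behind it (r.grasp_offset is the distance from the TCP to the grasp point, in mm); x points along the fingers, y is the direction in which the jaws open and shut, and the axes are right-handed (so a half turn about x gives the same grasp; the last joint's range is limited). The gripper opens to 85 mm and grips with 20 to 120 N. Pads are 22 mm wide; open, the fingers measure 114 mm over their backs; the gripper's body (76 mm by 85 mm) begins 54 mm behind the grasp point. The pads swing forward as they close: fully open they stand 13 mm farther back than shut.
Start: joints at [-1.316, 0.241, 0.005, 1.335, 0, 1.571], TCP at [126.024, -483.857, 231.306] pointing down, gripper open.
Joint ranges: [-2.72, 2.72], [-1.05, 1.87], [-1.09, 1.28], [-1.99, 2.15], [-1.42, 1.44], [-3.14, 3.14]. Speed limits (rad/s): [2.79, 2.79, 3.14, 3.14, 3.14, 3.14].

## Interface

Orientations are given as [roll, pitch, yaw] about the fixed x, y, z axes, in that order (R = Rz(yaw) Ry(pitch) Rx(roll)).
In Python, from workcell import r, get_image, get_calibration, spotter gives the robot as it stands.
- The arm moves only by the tool send_rows, never from a script. Its argument "commands" is a list that holds one entry, the list of rows, each a list of 6 numbers: the shift along the tool's x, y, z in m, then the turn, a rotation vector about the tool's x, y, z in rad. In form: [[[dx, dy, dz, ax, ay, az], ...]]. A call has 1 to 8 rows; each row is the pose to reach, as a shift and turn from the pose measured when the call began, along the tool's axes at that moment; what a row does not reach only later rows make up. A row lasts 1/12 s, in which the tool goes at most 41.7 mm and 7.16 degrees, less where a joint would pass 70% of its speed; a pose out of reach is approached as far as the arm can. A call with a gripper value outside its range is refused whole. "claw" is the gripper command: -1 is fully open, 1 is shut, values between are in proportion, set as the call begins (left out, the last holds). The fingers move at their own pace and stop on an object; the grip force is fixed at half the most. Time passes only in rows, so rows that repeat a pose let the fingers close. It gives the time, the measured TCP pose, the force and the opening at its end, in the units of the state.
- r.observe(): the state, without advancing time (a new reading comes with each control period).
- get_image(name): name is "scene" or "top"; returns the picture (420x560x3 uint8, red, green, blue); there is no depth.
- get_calibration(name): a dict with "fx", "fy", "cx", "cy" (pixels), "extrinsics" (4x4, takes a point from camera to world coordinates). Camera axes: x right, y down, z forward; pixel columns grow to the right and rows downward; lengths in mm; the calibration is good to about 2 mm. A picture is of the moment at which its call begins. get_calibration takes no time and is no camera call.
- r.job_done(): hands the job in, once; it reports no verdict.
Trained networks look in the newest picture that a camera, given by its name, has taken for a name from the list of things; names that differ only in an ending like _2 or _b are one class to them, and where a whole thing is asked for, a point or a joint stands for the part that bears it (a point fixed in the world has none). Each returns a list of dicts, best first, with "confidence" (0 to 1); they miss things now and then, are a little off and sometimes report something else, mostly with a low value. They report only what shows in the picture. A call takes as long as a camera call. They do not tell look-alikes from the thing itself.
- spotter.find_in(camera, name): "point" ([column, row] in pixels, amid what is visible of it).
- spotter.landmark_of(camera, name): "point" ([column, row] in pixels: a listed point, or the origin of a listed thing).
The state is a dict: "t": time; "qpos": joint angles; "qvel": joint speeds; "tau": joint torques, N m; "tcp_pos": TCP position; "eef_rot": TCP orientation; "ft_force": force on the tool from outside, world axes, zero at the start; "torque": the same for the moment, N m; "opening": finger opening in mm.
Only numpy, scipy, OpenCV 4.12 (cv2) and the standard library are available. Lean on these libraries where they do the work, as an engineer would, in place of code of your own. Each camera call takes 0.05 s, during which the arm holds its last target. There are 200 camera calls.

## Task

Take the tamper from its grey rest and press the white plate of the blue cup straight down, squarely, until it bottoms out level; keep a firm push of 20 to 25 N on it for a second, never over 30 N, because the ceramic cracks. Then stand the tamper upright in its rest again and let go. Press with the tamper only, not with the gripper, and leave the black plate, the beakers, the bottle and the cuvette alone.

Things in the scene. Friction and masses are not known exactly. Their poses are not given: they have to be found in the camera images.
- tamper_centre (a point): Loose steel tamper, 0.3 kg, 100 mm tall, standing in its rest. Point: on its axis, 50 mm above its flat underside; z up along the axis, x and y square to the handle's flat sides. Foot: flat disc 48 mm across, 16 mm thick; then a 20 mm neck; from 32 to 100 mm up a black handle, 28 x 28 mm square. Grasp its flat sides 68 mm or more above the underside: the fingers then clear the cup's rim.
- rest_floor (a point): Grey round dish, fixed to the bench, in which the tamper stands: 68 mm outside, 58 mm inside diameter, rim 10 mm above the bench. The point is the centre of its floor, 3 mm above the bench, on which the tamper's underside stands.
- white_rim (a point): Blue cup that holds the white plate, fixed to the bench: a tube 72 mm outside and 55 mm inside diameter, 60 mm high, on a 92 x 92 mm foot plate. Point: centre of its mouth, level with the rim, 60 mm above the bench. The hard stop that the plate bottoms on is hidden inside, 20 to 31 mm below the rim (plate's face at the stop); it differs from time to time.
- white_plate_top (a point): White ceramic plate in the cup, 51 mm disc. Point: centre of its upper face; z is its normal. Starts 4 to 24 mm below the rim, tilted 3 to 7 degrees; sprung, swivels about this point, and stays at the depth and tilt where it is left. It sinks under 9 to 15 N, by 7 to 16 mm, to a hard stop, where the force rises steeply. A tamper pressed squarely turns it level.
- dark_rim (a point): A second blue cup, same sizes as the first, also fixed, that holds the black plate. The point is the centre of its mouth, 60 mm above the bench. Not to be used.
- dark_plate_top (a point): Black plate in the second cup, a disc 51 mm in diameter; the point is the centre of its upper face. Must not be pushed.
- beaker_a_centre (a point): Small empty glass beaker, 52 mm in diameter, 65 mm high; the point is at its centre, half-way up. Leave alone.
- beaker_b_centre (a point): Another small empty glass beaker, 52 mm in diameter, 65 mm high; the point is at its centre, half-way up. Leave alone.
- beaker_c_centre (a point): Large empty glass beaker, 84 mm in diameter, 115 mm high; the point is at its centre, half-way up. Leave alone.
- reagent_centre (a point): White plastic bottle with a green cap, 60 mm in diameter, 130 mm high; the point is at half height. Leave alone.
- cuvette_centre (a point): Clear cuvette, 12.5 x 12.5 x 45 mm, standing; the point is at its centre. Leave alone.
Mind the look-alikes: they are no part of the job. Leave any pink or red look-alike of the part that bears tamper_centre alone.

How it is judged:
By the outcome, as a careful person would: the job done as asked, in the order asked, and still so for the second after the job is handed in, with the robot touching nothing.
It also fails if it takes over 54 s, if anything falls off the work surface, if the arm or the gripper's body presses on something with over 40 N, if the wrist force passes 120 N, or if a joint passes its speed limit or range.

## Working session

There is one attempt and no reset: what is moved stays moved. The work goes in short steps, Python scripts to look and compute and a tool call to move; the robot and the scene stay as the last step left them, time stands still between calls to the robot, and variables do not carry over. Pictures are saved under pics/ and viewed, about 8 in all and at most 12, crops included, and the job is handed in when it is done.

Besides the shell and the picture viewer there is one more tool, called after ">>>" in YAML: its name, and indented under it one key for each argument. send_rows: Moves the arm, as the interface text tells. Its arguments: {"type":"object","properties":{"commands":{"type":"array","items":{"type":"array","items":{"type":"array","items":{"type":"number"}}}},"claw":{"type":"number"}},"required":["commands"]}

```bash
mkdir -p pics; ls; cat > h.py <<'E'
import numpy as np, cv2
from workcell import r, get_image, get_calibration, spotter
def ray(cam,uv):
    c=get_calibration(cam);E=np.array(c["extrinsics"])
    d=E[:3,:3]@np.array([(uv[0]-c["cx"])/c["fx"],(uv[1]-c["cy"])/c["fy"],1]);return E[:3,3],d/np.linalg.norm(d)
def onz(cam,uv,z):
    o,d=ray(cam,uv);return o+d*(z-o[2])/d[2]
def proj(cam,p):
    c=get_calibration(cam);E=np.array(c["extrinsics"]);q=E[:3,:3].T@(np.array(p)-E[:3,3])
    return np.array([c["fx"]*q[0]/q[2]+c["cx"],c["fy"]*q[1]/q[2]+c["cy"]])
def tri(uv1,uv2):
    A=np.zeros((3,3));b=np.zeros(3);L=[ray("scene",uv1),ray("top",uv2)]
    for o,d in L:
        P=np.eye(3)-np.outer(d,d);A+=P;b+=P@o
    x=np.linalg.solve(A,b);return x,[np.linalg.norm(np.cross(x-o,d)) for o,d in L]
E
python3 - <<'E'
from h import *
a=get_image("scene");b=get_image("top")
for n,i in(("scene",a),("top",b)):
    cv2.imwrite(f"pics/{n}0.png",cv2.resize(i[:,:,::-1],(800,600),interpolation=cv2.INTER_CUBIC))
    print(n,np.round(get_calibration(n)["extrinsics"],3).tolist(),get_calibration(n)["fx"])
for n in["tamper_centre","rest_floor","white_rim","white_plate_top","dark_rim"]:
    for c in("scene","top"):
        print(n,c,[(np.round(x["point"],1).tolist(),round(x["confidence"],2)) for x in spotter.landmark_of(c,n)[:4]])
print(r.observe())
E
```

```text
pics
scene [[-0.56, 0.641, -0.524, 1233.22], [0.828, 0.42, -0.371, 448.489], [-0.018, -0.642, -0.766, 1047.753], [0.0, 0.0, 0.0, 1.0]] 525.8139487582108
top [[-0.013, -0.985, 0.17, 383.281], [-1.0, 0.013, -0.001, -13.051], [-0.001, -0.17, -0.985, 1124.403], [0.0, 0.0, 0.0, 1.0]] 424.4187120968155
tamper_centre scene [([379.4, 234.5], 0.71), ([389.8, 204.8], 0.64), ([424.6, 240.2], 0.62)]
tamper_centre top [([192.1, 286.0], 0.79), ([183.2, 244.9], 0.7), ([147.0, 261.5], 0.56)]
rest_floor scene [([377.7, 246.2], 0.81)]
rest_floor top [([191.0, 244.7], 0.62)]
white_rim scene [([229.2, 163.2], 0.93)]
white_rim top [([356.0, 237.4], 0.73), ([359.2, 239.8], 0.47)]
white_plate_top scene [([376.6, 242.0], 0.29)]
white_plate_top top [([357.6, 239.1], 0.76), ([275.2, 140.5], 0.48)]
dark_rim scene [([296.4, 201.3], 0.59)]
dark_rim top [([269.5, 230.9], 0.8)]
{'t': 0.6, 'qpos': array([-1.31601890e+00,  2.40560582e-01,  5.00359926e-03,  1.33521924e+00,
        1.32525846e-05,  1.57081100e+00]), 'qvel': array([-5.12431973e-04, -2.94079064e-04,  5.20040832e-04,  7.78656352e-05,
       -4.58578815e-04, -1.03878868e-03]), 'tau': array([-3.55360717e-04, -3.71977866e+01,  2.52569389e+01,  1.45810660e-03,
       -7.10992822e-05,  8.89638709e-07]), 'tcp_pos': array([ 126.01734382, -483.8527043 ,  231.32754918]), 'eef_rot': array([ 2.15355402,  1.57077225, -0.73327588]), 'ft_force': array([-0.13266043, -0.31350948, -0.57079136]), 'torque': array([-0.05215323,  0.00822875, -0.00661834]), 'opening': 85.4912358940823}
```

View pics/scene0.png

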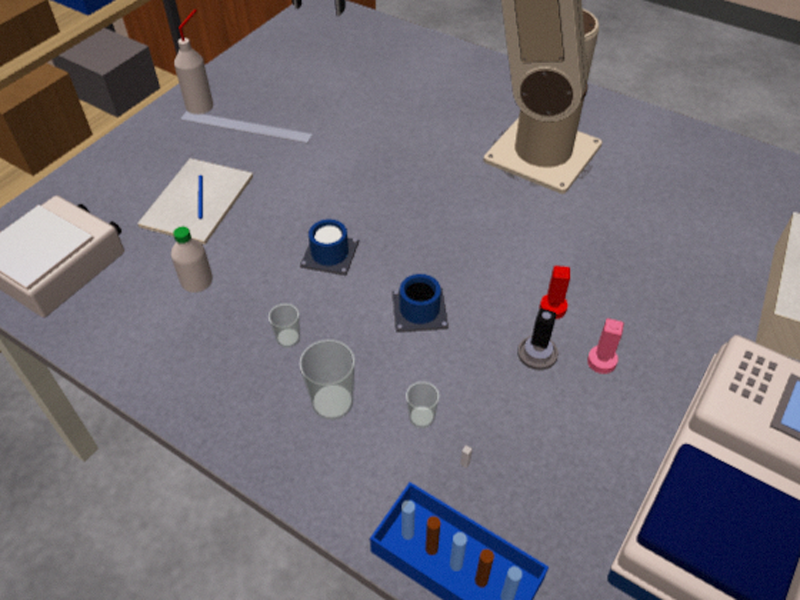

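View pics/top0.png

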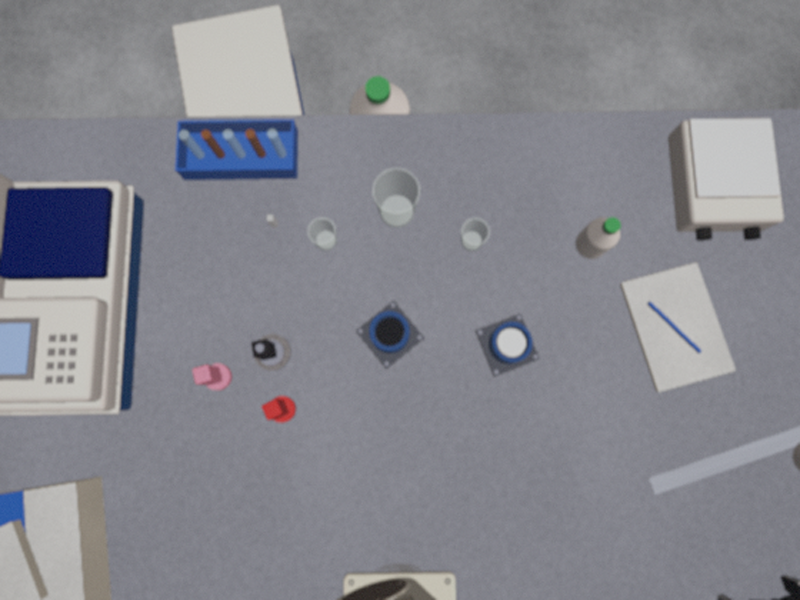

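The top view shows the black tamper at (265,350) of 800x600, a red look-alike at (280,408), a pink one at (210,377), and the white-plate cup at (510,342). Next I triangulate these and take close crops.

```bash
python3 - <<'E'
from h import *
for n,s,t in (("tamper",[379.4,234.5],[183.2,244.9]),("red",[389.8,204.8],[192.1,286]),("pink",[424.6,240.2],[147,261.5]),("rest",[377.7,246.2],[191,244.7]),("wrim",[229.2,163.2],[356,237.4]),("drim",[296.4,201.3],[269.5,230.9])):
    x,e=tri(s,t);print(n,x.round(1),np.round(e,1))
print("rest z3",onz("scene",[377.7,246.2],3).round(1),onz("top",[191,244.7],3).round(1))
print("rim z60",onz("scene",[229.2,163.2],60).round(1),onz("top",[356,237.4],60).round(1))
a=get_image("scene");b=get_image("top")
def crop(i,x,y,w,h,k=8): return cv2.resize(i[y:y+h,x:x+w,::-1],None,fx=k,fy=k,interpolation=cv2.INTER_CUBIC)
A=crop(a,355,180,50,37*2-4);B=crop(b,165,220,50,70)
C=crop(a,205,145,50,70)
D=crop(b,333,215,50,70)
out=np.hstack([cv2.resize(z,(400,560)) for z in(A,B)]);cv2.imwrite("pics/c1.png",out)
out=np.hstack([cv2.resize(z,(400,560)) for z in(C,D)]);cv2.imwrite("pics/c2.png",out)
E
```

```text
tamper [482.9 234.   54.6] [3. 3.]
red [380.2 211.6  46.3] [2.2 2.2]
pink [441.3 326.3  53.7] [0.2 0.2]
rest [484.7 230.5   6.8] [3.5 3.5]
wrim [ 494.8 -199.7   61.8] [1.2 1.2]
drim [512.8  18.6  65.6] [0.3 0.3]
rest z3 [480.  232.7   3. ] [486.6 228.1   3. ]
rim z60 [ 493.8 -202.1   60. ] [ 494.4 -199.    60. ]
```

View pics/c1.png

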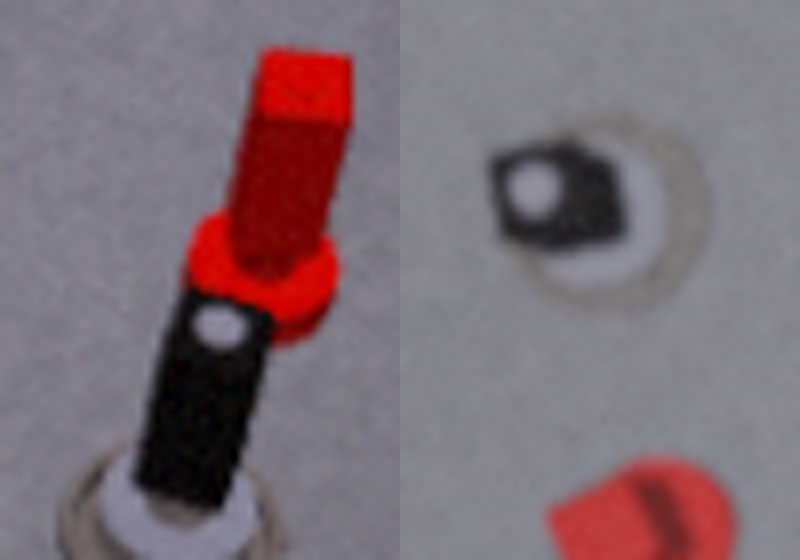

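View pics/c2.png

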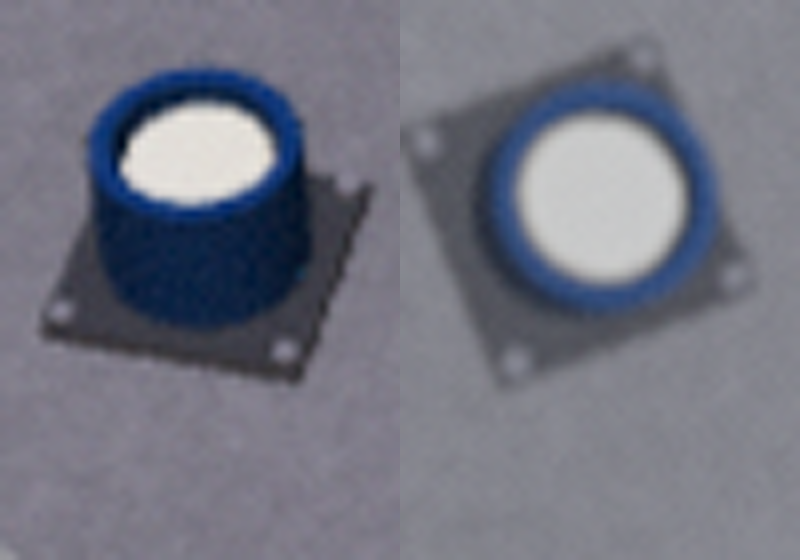

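```bash
cat >> h.py <<'E'
from scipy.optimize import minimize
K=8
def render(cam,P,x0,y0,w,h):
    uv=np.array([proj(cam,p) for p in P]);uv=((uv-[x0,y0]+0.5)*K).astype(np.float32)
    m=np.zeros((h*K,w*K),np.float32);cv2.fillConvexPoly(m,np.round(cv2.convexHull(uv)).astype(np.int32),1)
    return cv2.resize(m,(w,h),interpolation=cv2.INTER_AREA)
def fit(masks,pts,x0,sc):
    """masks: {cam:(mask,x0,y0)}"""
    f=lambda v:sum(np.abs(render(c,pts(x0+np.array(v)*sc),a,b,m.shape[1],m.shape[0])-m).sum() for c,(m,a,b) in masks.items())
    best=min((minimize(f,s,method="Nelder-Mead",options=dict(initial_simplex=np.vstack([s,s+2*np.eye(len(s))]),maxiter=300)) for s in (np.zeros(len(x0)),np.r_[0.5,-.5,np.full(len(x0)-2,3.)])),key=lambda o:o.fun)
    return x0+best.x*sc,best.fun
def handle(v,z0=35,z1=103):
    x,y,a=v;c,s=np.cos(a),np.sin(a)
    return [(x+c*i-s*j,y+s*i+c*j,z) for i in(-14,14) for j in(-14,14) for z in(z0,z1)]
def cyl(v,R=36,zs=(6,60)):
    return [(v[0]+R*np.cos(t),v[1]+R*np.sin(t),z) for t in np.linspace(0,6.283,60) for z in zs]
def hullmask(m):
    n,l,st,_=cv2.connectedComponentsWithStats(m.astype(np.uint8));k=1+np.argmax(st[1:,4]);p=np.argwhere(l==k)[:,::-1]
    o=np.zeros(m.shape,np.uint8);cv2.fillConvexPoly(o,cv2.convexHull(p.astype(np.int32)),1);return o.astype(np.float32)
def box(cam,ctr,n=30): u=proj(cam,ctr).round().astype(int);return u[0]-n,u[1]-n,2*n
def cupmasks():
    M={}
    for c in("scene","top"):
        a,b,n=box(c,(494,-200,35));i=get_image(c)[b:b+n,a:a+n].astype(int);M[c]=(hullmask((i[...,2]-i[...,0]>25)),a,b)
    return M
def tampmasks(ctr,thr=60):
    M={}
    for c in("scene","top"):
        a,b,n=box(c,ctr);i=get_image(c)[b:b+n,a:a+n].astype(int);M[c]=(hullmask(i.max(2)<thr),a,b)
    return M
E
python3 - <<'E'
from h import *
T=tampmasks((483,233,69));C=cupmasks()
for nm,M,p,x0,sc in(("tamper",T,handle,np.array([483,233,0.3]),np.array([1,1,.1])),("cup",C,cyl,np.array([494,-200.]),np.array([1,1.]))):
    print(nm,{c:m[0].sum() for c,m in M.items()})
    for s in(M,{"scene":M["scene"]},{"top":M["top"]}):
        v,e=fit(s,p,x0,sc);print(list(s),v.round(2),round(e,1))
# white spot
x,e=tri([382.5,220.75],[181.6,243.4]);print("spot",x.round(1),e, onz("scene",[382.5,220.75],103).round(1),onz("top",[181.6,243.4],103).round(1))
E
```

```text
tamper {'scene': np.float32(345.0), 'top': np.float32(141.0)}Traceback (most recent call last):
  File "<stdin>", line 6, in <module>
  File "h.py", line 25, in fit
    best=min((minimize(f,s,method="Nelder-Mead",options=dict(initial_simplex=np.vstack([s,s+2*np.eye(len(s))]),maxiter=300)) for s in (np.zeros(len(x0)),np.r_[0.5,-.5,np.full(len(x0)-2,3.)])),key=lambda o:o.fun)
  File "h.py", line 25, in <genexpr>
    best=min((minimize(f,s,method="Nelder-Mead",options=dict(initial_simplex=np.vstack([s,s+2*np.eye(len(s))]),maxiter=300)) for s in (np.zeros(len(x0)),np.r_[0.5,-.5,np.full(len(x0)-2,3.)])),key=lambda o:o.fun)
              ~~~~~~~~^^^^^^^^^^^^^^^^^^^^^^^^^^^^^^^^^^^^^^^^^^^^^^^^^^^^^^^^^^^^^^^^^^^^^^^^^^^^^^^^^^^^^^^^^^^^^^^^^^^^^^
    res = _minimize_neldermead(fun, x0, args, callback, bounds=bounds,
                               **options)
    fsim[j] = func(sim[j])
              ~~~~^^^^^^^^
    fx = function(np.copy(x), *(wrapper_args + args))
  File "h.py", line 24, in <lambda>
    f=lambda v:sum(np.abs(render(c,pts(x0+np.array(v)*sc),a,b,m.shape[1],m.shape[0])-m).sum() for c,(m,a,b) in masks.items())
               ~~~^^^^^^^^^^^^^^^^^^^^^^^^^^^^^^^^^^^^^^^^^^^^^^^^^^^^^^^^^^^^^^^^^^^^^^^^^^^^^^^^^^^^^^^^^^^^^^^^^^^^^^^^^^^
  File "h.py", line 24, in <genexpr>
    f=lambda v:sum(np.abs(render(c,pts(x0+np.array(v)*sc),a,b,m.shape[1],m.shape[0])-m).sum() for c,(m,a,b) in masks.items())
                          ~~~~~~^^^^^^^^^^^^^^^^^^^^^^^^^^^^^^^^^^^^^^^^^^^^^^^^^^^^
  File "h.py", line 19, in render
    uv=np.array([proj(cam,p) for p in P]);uv=((uv-[x0,y0]+0.5)*K).astype(np.float32)
                 ~~~~^^^^^^^
  File "h.py", line 9, in proj
    c=get_calibration(cam);E=np.array(c["extrinsics"]);q=E[:3,:3].T@(np.array(p)-E[:3,3])
ValueError: time passes only in moves, steps and waits
```

```bash
sed -i 's/^def ray/_g=get_calibration\n_C={c:_g(c) for c in("scene","top")}\nget_calibration=lambda c:_C[c]\ndef ray/' h.py
cat > f1.py <<'E'
from h import *
T=tampmasks((483,233,69));C=cupmasks()
for nm,M,p,x0,sc in(("tamper",T,handle,np.array([483,233,0.3]),np.array([1,1,.1])),("cup",C,cyl,np.array([494,-200.]),np.array([1,1.]))):
    print(nm,{c:m[0].sum() for c,m in M.items()})
    for s in(M,{"scene":M["scene"]},{"top":M["top"]}):
        v,e=fit(s,p,x0,sc);print(list(s),v.round(2),round(e,1))
# white spot
x,e=tri([382.5,220.75],[181.6,243.4]);print("spot",x.round(1),e, onz("scene",[382.5,220.75],103).round(1),onz("top",[181.6,243.4],103).round(1))
print(r.observe()["t"])
E
python3 f1.py
```

```text
tamper {'scene': np.float32(347.0), 'top': np.float32(142.0)}
['scene', 'top'] [4.8269e+02 2.2946e+02 1.8000e-01] 119.9
['scene'] [4.8266e+02 2.2953e+02 2.0000e-01] 28.4
['top'] [478.53 222.85   1.26] 79.8
cup {'scene': np.float32(796.0), 'top': np.float32(707.0)}
['scene', 'top'] [ 491.04 -206.33] 91.0
['scene'] [ 490.36 -206.42] 27.2
['top'] [ 491.95 -207.35] 59.5
spot [480.9 229.9 101.5] [np.float64(0.17484113418739308), np.float64(0.1748411341873442)] [482.  230.4 103. ] [480.8 229.3 103. ]
1.1
```

```bash
cat > f2.py <<'E'
from h import *
out=[]
for M,p,v,ctr in((tampmasks((483,233,69)),handle,(482.7,229.5,.18),(483,233,69)),(cupmasks(),cyl,(494,-200.5),0)):
    for c,(m,a,b) in M.items():
        i=cv2.resize(get_image(c)[b:b+60,a:a+60,::-1],(400,300*400//300),interpolation=cv2.INTER_NEAREST)
        k=400/60
        cs,_=cv2.findContours(cv2.resize(m,(400,400),interpolation=cv2.INTER_NEAREST).astype(np.uint8),0,1);cv2.drawContours(i,cs,-1,(0,255,0),1)
        uv=np.array([proj(c,q) for q in p(v)]);uv=((uv-[a,b]+.5)*k).astype(np.int32);cv2.polylines(i,[cv2.convexHull(uv)],True,(0,255,255),1)
        out.append(cv2.resize(i,(390,300)) if 0 else i[50:350])
cv2.imwrite("pics/o1.png",np.vstack([np.hstack(out[:2]),np.hstack(out[2:])]))
E
python3 f2.py
```

```text
(no output)
```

View pics/o1.png

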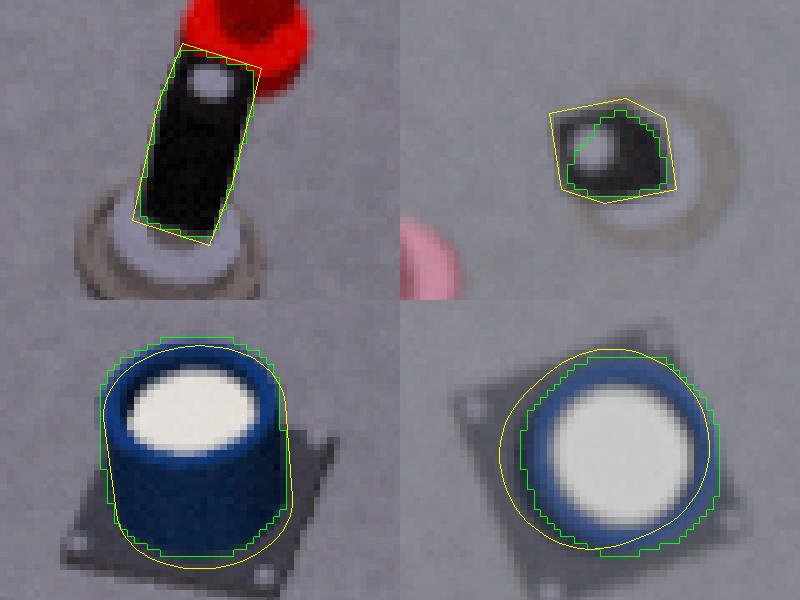

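The cup's contours fit well, but two things in the tamper and cup fits need mending. The top mask misses the tamper's corner, and the dark cup side is partly lost. The mouth centre in the top view is at about (358,239), so the network was about 2 px off. I'll refit using the rim only and better thresholds.

```bash
cat >> h.py <<'E'
def tampmasks(ctr,thr=85,imgs=None):
    M={}
    for c in("scene","top"):
        a,b,n=box(c,ctr,22);i=(imgs[c] if imgs else get_image(c))[b:b+n,a:a+n].astype(int)
        m=cv2.morphologyEx((i.max(2)<thr).astype(np.uint8),cv2.MORPH_CLOSE,np.ones((7,7)));M[c]=(hullmask(m),a,b)
    return M
def rimmasks(thr,imgs=None):
    M={}
    for c in("scene","top"):
        a,b,n=box(c,(491,-205,60));i=(imgs[c] if imgs else get_image(c))[b:b+n,a:a+n].astype(int)
        M[c]=(hullmask((i[...,2]-i[...,0]>thr)),a,b)
    return M
rimpts=lambda v:cyl(v,36,(60,))
E
cat > f1.py <<'E'
from h import *
I={c:get_image(c) for c in("scene","top")}
print({c:_C[c]["cx"] for c in _C} if '_C' in globals() else get_calibration("top")["cx"],get_calibration("scene")["cx"],get_calibration("scene")["cy"])
a,b,n=box("scene",(491,-205,60));d=I["scene"].astype(int);print("col",[ (int(d[y,229,2]-d[y,229,0])) for y in range(140,195)])
d=I["top"].astype(int);y=239;print("row",[int(d[y,x,2]-d[y,x,0]) for x in range(335,380)])
d=I["top"].astype(int);x=358;print("topcol",[int(d[y,x,2]-d[y,x,0]) for y in range(217,262)])
for nm,M,p,x0,sc in(("tamper",tampmasks((482,229,69),85,I),handle,np.array([482,229,0.2]),np.array([1,1,.1])),("rim60",rimmasks(60,I),rimpts,np.array([491,-205.]),np.array([1,1.])),("rim75",rimmasks(75,I),rimpts,np.array([491,-205.]),np.array([1,1.]))):
    print(nm,{c:m[0].sum() for c,m in M.items()})
    for s in(M,{"scene":M["scene"]},{"top":M["top"]}):
        v,e=fit(s,p,x0,sc);print(list(s),v.round(2),round(e,1))
E
python3 f1.py
```

```text
282.38969687728564 269.7596027846791 206.13728991163285
col [11, 13, 9, 11, 9, 7, 11, 11, 11, 12, 10, 8, 15, 51, 105, 79, 53, 35, 4, -9, -8, -9, -11, -10, -10, -9, -9, -8, -7, -3, 28, 99, 78, 55, 53, 56, 52, 57, 58, 57, 52, 58, 55, 54, 50, 45, 19, 10, 12, 5, 4, 10, 8, 9, 11]
row [6, 8, 10, 10, 11, 11, 10, 16, 26, 48, 68, 62, 24, -2, -2, 1, 0, 0, 1, 1, 1, 1, 1, 2, 1, 1, 1, 2, 0, 1, 1, 0, 0, 3, 33, 71, 69, 47, 16, 7, 9, 10, 8, 9, 11]
topcol [9, 9, 9, 7, 8, 8, 10, 24, 47, 68, 75, 44, 10, 1, 0, 1, 1, 2, 0, 1, 1, 1, 2, 2, 1, 2, 1, 1, 3, 0, 2, 1, 3, 25, 63, 72, 55, 26, 11, 8, 10, 9, 9, 9, 10]
tamper {'scene': np.float32(743.0), 'top': np.float32(193.0)}
['scene', 'top'] [ 4.8450e+02  2.3052e+02 -4.4000e-01] 388.9
['scene'] [500.69 235.26   1.02] 301.1
['top'] [ 4.8157e+02  2.3077e+02 -6.0000e-02] 34.1
rim60 {'scene': np.float32(416.0), 'top': np.float32(593.0)}
['scene', 'top'] [ 492.01 -204.18] 77.9
['scene'] [ 492.81 -204.12] 16.8
['top'] [ 490.32 -204.11] 52.3
rim75 {'scene': np.float32(388.0), 'top': np.float32(1.0)}
['scene', 'top'] [ 492.49 -204.5 ] 676.6
['scene'] [ 492.45 -204.44] 33.2
['top'] [ 496.46 -211.  ] 641.5
```

```bash
cat >> h.py <<'E'
from scipy.spatial.transform import Rotation as Ro
def goal(p,yawy=None,Rg=None):
    """shift [m], turn [rad] in tool axes from present pose to TCP p, tool x down, tool y at angle yawy"""
    s=r.observe();R=Ro.from_euler("xyz",s["eef_rot"])
    if yawy is not None:
        x=np.array([0,0,-1.]);y=np.array([np.cos(yawy),np.sin(yawy),0]);Rg=Ro.from_matrix(np.c_[x,y,np.cross(x,y)])
    rv=(R.inv()*Rg).as_rotvec() if Rg is not None else np.zeros(3)
    return (R.inv().apply(np.array(p)-s["tcp_pos"])/1000).round(4),rv.round(4)
E
python3 - <<'E'
from h import *
I={c:get_image(c) for c in("scene","top")}
M={"scene":tampmasks((482,229,69),55,I)["scene"],"top":tampmasks((482,229,69),85,I)["top"]}
print({c:m[0].sum() for c,m in M.items()})
for s in(M,{"scene":M["scene"]},{"top":M["top"]}):
    v,e=fit(s,handle,np.array([482,230,0.15]),np.array([1,1,.1]));print(list(s),v.round(2),round(e,1))
s=r.observe();print(Ro.from_euler("xyz",s["eef_rot"]).as_matrix().round(3))
R=Ro.from_euler("xyz",s["eef_rot"]).as_matrix();print("yawy",np.arctan2(R[1,1],R[0,1]))
E
```

```text
{'scene': np.float32(341.0), 'top': np.float32(196.0)}
['scene', 'top'] [4.8274e+02 2.2975e+02 2.1000e-01] 70.9
['scene'] [4.8243e+02 2.2923e+02 2.0000e-01] 30.1
['top'] [ 4.8293e+02  2.3096e+02 -2.0000e-02] 35.0
[[ 0.     0.252 -0.968]
 [-0.    -0.968 -0.252]
 [-1.     0.    -0.   ]]
yawy -1.3159824378686575
```

```bash
python3 -c "
from h import *
print(goal((482.5,230,215),0.18))"
```

```text
(array([ 0.0163, -0.601 , -0.5249]), array([-1.496,  0.   , -0.   ]))
```

>>> send_rows:
  commands:
    - [[0.016,-0.03,-0.026,-0.12,0,0],[0.016,-0.06,-0.052,-0.24,0,0],[0.016,-0.09,-0.079,-0.36,0,0],[0.016,-0.12,-0.105,-0.48,0,0],[0.016,-0.15,-0.131,-0.6,0,0],[0.016,-0.18,-0.157,-0.72,0,0],[0.016,-0.21,-0.184,-0.84,0,0],[0.016,-0.24,-0.21,-0.96,0,0]]
  claw: -1

```text
t: 2.37
tcp_pos: [269.2, -197.0, 215.6]
eef_rot: [1.423, 1.57, -0.499]
ft_force: [1.2, -0.3, 0.4]
opening: 85.5
```

```bash
python3 -c "
from h import *
print(goal((482.5,230,215),0.18));print(r.observe()['qpos'].round(2))"
```

```text
(array([ 0.0006,  0.0535, -0.4744]), array([-5.311e-01,  5.000e-04, -1.200e-03]))
[-0.63 -0.09 -0.4   1.26  0.    1.29]
```

>>> send_rows:
  commands:
    - [[0,0.005,-0.04,-0.067,0,0],[0,0.01,-0.08,-0.133,0,0],[0,0.014,-0.12,-0.2,0,0],[0,0.018,-0.16,-0.266,0,0],[0,0.023,-0.2,-0.333,0,0],[0,0.027,-0.24,-0.4,0,0],[0,0.032,-0.28,-0.47,0,0],[0,0.036,-0.32,-0.53,0,0]]

```text
t: 3.03
tcp_pos: [413.6, 93.3, 215.8]
eef_rot: [1.086, 1.569, -0.302]
ft_force: [-0.1, -1.0, 0.8]
opening: 85.4
```

```bash
python3 -c "
from h import *
print(goal((482.5,230,215),0.18));print(r.observe()['qpos'].round(2))"
```

```text
(array([ 0.0009,  0.0927, -0.1219]), array([ 0.0031,  0.0011, -0.002 ]))
[ 0.22  0.1  -0.21  1.26 -0.    1.61]
```

>>> send_rows:
  commands:
    - [[0.001,0.023,-0.031,0.003,0.001,-0.002],[0.001,0.047,-0.061,0.003,0.001,-0.002],[0.001,0.07,-0.092,0.003,0.001,-0.002],[0.001,0.093,-0.122,0.003,0.001,-0.002],[0.001,0.093,-0.122,0.003,0.001,-0.002],[0.001,0.093,-0.122,0.003,0.001,-0.002]]

```text
t: 3.53
tcp_pos: [483.0, 231.7, 213.8]
eef_rot: [-1.132, 1.569, -2.52]
ft_force: [-0.5, 0.4, -0.2]
opening: 85.4
```

```bash
python3 - <<'E'
from h import *
print(goal((482.5,230,62),0.18));o=r.observe();print(o['tcp_pos'].round(2),o['qpos'].round(2),o['ft_force'].round(2))
O=[]
for c in("scene","top"):
    i=get_image(c);a,b,n=box(c,(482,230,130),35);O.append(cv2.resize(i[b:b+n,a:a+n,::-1],(400,400),interpolation=cv2.INTER_CUBIC))
cv2.imwrite("pics/g1.png",np.hstack(O))
E
```

```text
(array([ 0.1518, -0.0006,  0.0015]), array([0.003 , 0.0007, 0.0014]))
[483.03 231.74 213.81] [ 0.45  0.32  0.07  1.32 -0.    1.84] [-0.46  0.4  -0.2 ]
```

View pics/g1.png

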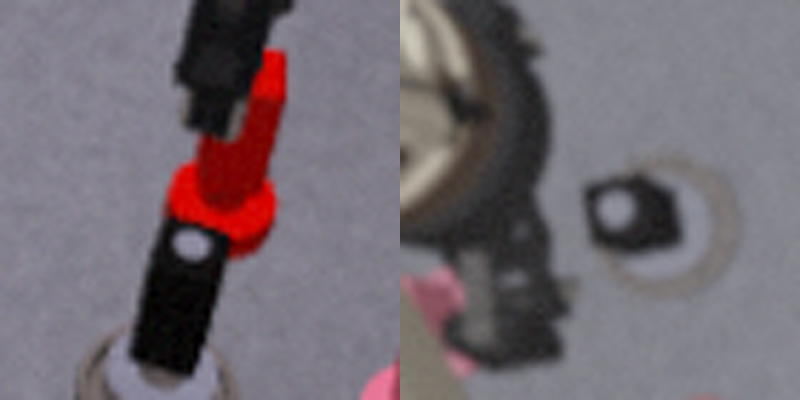

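The open gripper hangs above the tamper, black handle in the scene crop at (185,290), and the red look-alike is well clear. Descending.

>>> send_rows:
  commands:
    - [[0.03,0,0.001,0.003,0.001,0.001],[0.06,-0.001,0.001,0.003,0.001,0.001],[0.09,-0.001,0.002,0.003,0.001,0.001],[0.115,-0.001,0.002,0.003,0.001,0.001],[0.135,-0.001,0.002,0.003,0.001,0.001],[0.152,-0.001,0.002,0.003,0.001,0.001],[0.152,-0.001,0.002,0.003,0.001,0.001],[0.152,-0.001,0.002,0.003,0.001,0.001]]

```text
t: 4.3
tcp_pos: [480.5, 225.7, 62.6]
eef_rot: [-1.392, 1.569, -2.787]
ft_force: [-0.4, 0.3, -0.2]
opening: 85.4
```

```bash
python3 - <<'E'
from h import *
print(goal((482.5,230,62),0.18));o=r.observe();print(o['tcp_pos'].round(2),o['qpos'].round(2),o['ft_force'].round(2))
O=[]
for c in("scene","top"):
    i=get_image(c);a,b,n=box(c,(482,230,80),35);O.append(cv2.resize(i[b:b+n,a:a+n,::-1],(400,400),interpolation=cv2.INTER_CUBIC))
cv2.imwrite("pics/g2.png",np.hstack(O))
E
```

```text
(array([ 0.0005,  0.0027, -0.0039]), array([-0.0047,  0.0004,  0.0022]))
[480.52 225.71  62.55] [ 0.44  0.44 -0.18  0.95  0.    1.83] [-0.35  0.28 -0.2 ]
```

View pics/g2.png

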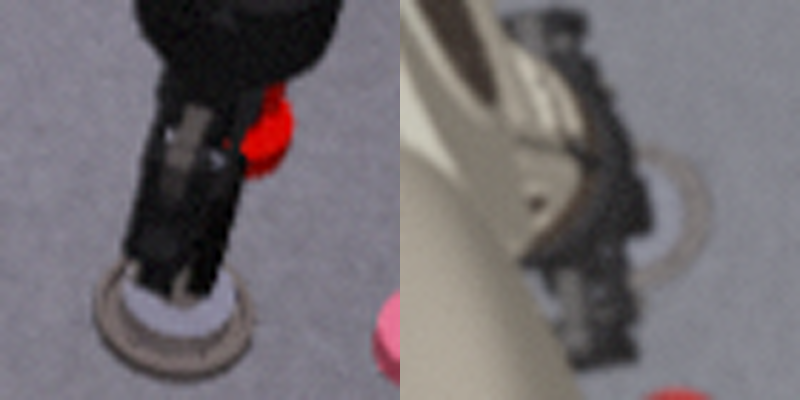

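The fingers straddle the black handle, with the tool about 4 mm off in y. I'll correct that and check before closing.

>>> send_rows:
  commands:
    - [[0,0.0027,-0.0039,-0.004,0,0.002],[0,0.0027,-0.0039,-0.004,0,0.002],[0,0.0027,-0.0039,-0.004,0,0.002]]

```text
t: 4.65
tcp_pos: [485.3, 232.0, 65.6]
eef_rot: [1.794, 1.564, 0.403]
ft_force: [-0.5, -0.6, -0.9]
opening: 85.6
```

```bash
python3 - <<'E'
from h import *
print(goal((482.5,230,62),0.18));o=r.observe();print(o['tcp_pos'].round(2),o['qpos'].round(2),o['ft_force'].round(2))
E
```

```text
(array([ 0.0036, -0.0032,  0.0014]), array([ 0.0003, -0.0016, -0.0069]))
[485.34 231.96  65.63] [ 0.45  0.44 -0.17  0.96 -0.    1.84] [-0.46 -0.64 -0.93]
```

>>> send_rows:
  commands:
    - [[0.0036,-0.0032,0.0014,0,-0.0016,-0.0069],[0.0036,-0.0032,0.0014,0,-0.0016,-0.0069],[0.0036,-0.0032,0.0014,0,-0.0016,-0.0069],[0.0036,-0.0032,0.0014,0,-0.0016,-0.0069],[0.0036,-0.0032,0.0014,0,-0.0016,-0.0069],[0.0036,-0.0032,0.0014,0,-0.0016,-0.0069]]

```text
t: 5.15
tcp_pos: [482.5, 230.0, 61.9]
eef_rot: [-1.092, 1.571, -2.482]
ft_force: [0.5, -0.2, 0.6]
opening: 85.3
```

```bash
python3 - <<'E'
from h import *
for k in range(4):
    o=r.observe();print(o['t'],o['tcp_pos'].round(2),o['qvel'].round(3),goal((482.5,230,62),0.18));get_image("top")
E
```

```text
5.15 [482.46 230.03  61.95] [-0.001 -0.001 -0.001  0.    -0.002  0.001] (array([-0.0001,  0.    ,  0.    ]), array([0.0003, 0.    , 0.0001]))
5.2 [482.46 230.03  61.96] [ 0.003 -0.     0.003 -0.001 -0.001  0.001] (array([-0.,  0.,  0.]), array([0.0003, 0.    , 0.0001]))
5.25 [482.49 230.02  61.98] [-0.    -0.003 -0.001  0.001  0.001  0.001] (array([-0.,  0.,  0.]), array([0.0003, 0.    , 0.    ]))
5.3 [482.5  230.03  61.99] [-0.001  0.001 -0.001 -0.001 -0.001 -0.001] (array([-0., -0.,  0.]), array([ 0.0002, -0.    ,  0.    ]))
```

The remaining error was only settling lag, and the pose is now exact. Closing.

>>> send_rows:
  commands:
    - [[0,0,0,0,0,0],[0,0,0,0,0,0],[0,0,0,0,0,0],[0,0,0,0,0,0],[0,0,0,0,0,0],[0,0,0,0,0,0],[0,0,0,0,0,0],[0,0,0,0,0,0]]
  claw: 1

```text
t: 6.02
tcp_pos: [482.5, 229.9, 62.1]
eef_rot: [-0.007, 1.571, -1.397]
ft_force: [-0.5, -0.6, 0.7]
opening: 27.5
```

>>> send_rows:
  commands:
    - [[0,0,0,0,0,0],[0,0,0,0,0,0],[0,0,0,0,0,0],[0,0,0,0,0,0]]

```text
t: 6.35
tcp_pos: [482.5, 230.0, 62.1]
eef_rot: [0.223, 1.571, -1.168]
ft_force: [-0.2, -0.4, 1.7]
opening: 27.5
```

```bash
python3 - <<'E'
from h import *
o=r.observe();print({k:np.round(o[k],3) for k in("tcp_pos","ft_force","torque","opening","t")},goal((482.5,230,62),0.18))
E
```

```text
{'tcp_pos': array([482.477, 229.952,  62.08 ]), 'ft_force': array([-0.201, -0.416,  1.698]), 'torque': array([-0.048,  0.039, -0.015]), 'opening': np.float64(27.481), 't': np.float64(6.35)} (array([ 0.0001,  0.    , -0.    ]), array([ 0.0002,  0.0001, -0.    ]))
```

Grasped: the opening is 27.5 mm on the 28 mm flats. Lift, then weigh.

>>> send_rows:
  commands:
    - [[-0.005,0,0,0,0,0],[-0.02,0,0,0,0,0],[-0.045,0,0,0,0,0],[-0.07,0,0,0,0,0],[-0.095,0,0,0,0,0],[-0.12,0,0,0,0,0],[-0.12,0,0,0,0,0],[-0.12,0,0,0,0,0]]

```text
t: 7.02
tcp_pos: [483.3, 230.4, 183.3]
eef_rot: [1.824, 1.568, 0.434]
ft_force: [0.2, -0.7, -2.5]
opening: 27.3
```

```bash
python3 - <<'E'
from h import *
o=r.observe();print({k:np.round(o[k],3) for k in("tcp_pos","ft_force","torque","opening","t")},goal((491.5,-204.2,182),0.18))
E
```

```text
{'tcp_pos': array([483.34 , 230.446, 183.304]), 'ft_force': array([ 0.159, -0.651, -2.549]), 'torque': array([-0.017,  0.074,  0.018]), 'opening': np.float64(27.267), 't': np.float64(7.017)} (array([ 0.0007, -0.0699,  0.4291]), array([ 0.0002, -0.0008, -0.0032]))
```

>>> send_rows:
  commands:
    - [[0.001,-0.003,0.02,0,0,-0.003],[0.001,-0.008,0.05,0,0,-0.003],[0.001,-0.013,0.08,0,0,-0.003],[0.001,-0.018,0.11,0,0,-0.003],[0.001,-0.023,0.14,0,0,-0.003],[0.001,-0.028,0.17,0,0,-0.003],[0.001,-0.033,0.2,0,0,-0.003],[0.001,-0.037,0.23,0,0,-0.003]]

```text
t: 7.68
tcp_pos: [486.3, -3.8, 179.7]
eef_rot: [-1.966, 1.566, 2.927]
ft_force: [0.2, -0.3, -3.0]
opening: 27.5
```

```bash
python3 - <<'E'
from h import *
print(goal((491.5,-204.2,182),0.18))
E
```

```text
(array([-0.0025, -0.0308,  0.198 ]), array([ 0.0005, -0.0017,  0.0042]))
```

>>> send_rows:
  commands:
    - [[-0.002,-0.005,0.035,0,-0.002,0.004],[-0.002,-0.011,0.07,0,-0.002,0.004],[-0.002,-0.016,0.105,0,-0.002,0.004],[-0.002,-0.022,0.14,0,-0.002,0.004],[-0.002,-0.027,0.17,0,-0.002,0.004],[-0.002,-0.0308,0.198,0,-0.002,0.004],[-0.002,-0.0308,0.198,0,-0.002,0.004],[-0.002,-0.0308,0.198,0,-0.002,0.004]]

```text
t: 8.35
tcp_pos: [490.0, -205.1, 179.0]
eef_rot: [-2.145, 1.566, 2.745]
ft_force: [0.7, -0.2, -2.4]
opening: 27.5
```

```bash
python3 - <<'E'
from h import *
print(goal((491.5,-204.2,132),0.18),r.observe()["t"])
E
```

```text
(array([ 0.047 ,  0.0018, -0.0005]), array([-0.0028, -0.0024,  0.0037])) 8.35
```

>>> send_rows:
  commands:
    - [[0.02,0.0018,-0.0005,-0.0028,-0.0024,0.0037],[0.04,0.0018,-0.0005,-0.0028,-0.0024,0.0037],[0.047,0.0018,-0.0005,-0.0028,-0.0024,0.0037],[0.047,0.0018,-0.0005,-0.0028,-0.0024,0.0037],[0.047,0.0018,-0.0005,-0.0028,-0.0024,0.0037],[0.047,0.0018,-0.0005,-0.0028,-0.0024,0.0037],[0.047,0.0018,-0.0005,-0.0028,-0.0024,0.0037],[0.047,0.0018,-0.0005,-0.0028,-0.0024,0.0037]]

```text
t: 9.02
tcp_pos: [492.3, -204.3, 133.2]
eef_rot: [1.003, 1.569, -0.387]
ft_force: [0.8, 0.7, -2.4]
opening: 27.4
```

```bash
python3 - <<'E'
from h import *
print(goal((491.5,-204.2,132),0.18),r.observe()["ft_force"])
O=[]
for c in("scene","top"):
    i=get_image(c);cv2.imwrite(f"pics/raw_{c}.png",i[:,:,::-1])
    a,b,n=box(c,(491,-204,65),25);k=12;z=cv2.resize(i[b:b+n,a:a+n,::-1],None,fx=8,fy=8,interpolation=cv2.INTER_CUBIC)
    for pts in(cyl((491.5,-204.2),36,(60,)),cyl((491.5,-204.2),24,(73,)),cyl((491.5,-204.2),24,(89,))):
        uv=np.array([proj(c,q) for q in pts]);cv2.polylines(z,[((uv-[a,b]+.5)*8).astype(np.int32)],True,(0,255,255),1)
    O.append(z)
cv2.imwrite("pics/a1.png",np.hstack(O))
E
```

```text
(array([ 0.0012, -0.0008, -0.0003]), array([ 0.0004,  0.0012, -0.0019])) [ 0.8193734   0.72688002 -2.42966904]
```

View pics/a1.png

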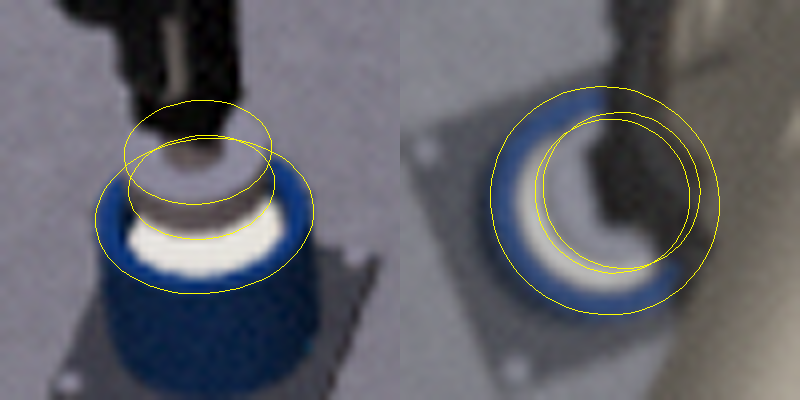

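The foot hangs over the mouth about where predicted. In the scene crop it may sit about 1 px left of its circle and the rim slightly right of its own. I'll measure the edges numerically.

```bash
python3 - <<'E'
from h import *
I={c:cv2.imread(f"pics/raw_{c}.png")[:,:,::-1].astype(int) for c in("scene","top")}
print(r.observe()["tcp_pos"])
for c in I:
    a,b,n=box(c,(491,-204,65),25);print(c,a,b)
    d=I[c]
    rows=range(b+15,b+32,2) if c=="scene" else range(b+13,b+40,3)
    for y in rows:
        print(y,"B-R",[int(v) for v in (d[y,a+10:a+42,2]-d[y,a+10:a+42,0])])
        print("   G",[int(v) for v in d[y,a+10:a+42,1]])
for c,z in(("scene",60),("scene",73),("scene",89),("top",60),("top",73),("top",89)):
    uv=np.array([proj(c,q) for q in cyl((491.5,-204.2),36 if z==60 else 24,(z,))]);print(c,z,uv.min(0).round(1),uv.max(0).round(1))
E
```

```text
[ 492.00027405 -204.35709159  132.88146008]
scene 204 136
151 B-R [11, 9, 8, 10, 8, 13, 9, 4, 1, 0, -2, 0, 1, 2, -1, -2, 3, -2, 10, 18, 14, 11, 8, 7, 9, 9, 9, 12, 12, 9, 13, 12]
   G [125, 123, 125, 124, 122, 125, 101, 46, 14, 11, 6, 5, 10, 12, 9, 10, 3, 16, 101, 130, 137, 135, 128, 124, 126, 125, 126, 125, 123, 122, 123, 128]
153 B-R [9, 10, 10, 9, 10, 15, 13, 16, 14, 14, 6, -5, -3, -4, -3, -5, -3, -2, 12, 15, 15, 15, 17, 11, 12, 12, 10, 9, 8, 13, 7, 9]
   G [128, 124, 125, 126, 127, 128, 134, 134, 133, 118, 63, 49, 40, 37, 20, 12, 23, 59, 123, 138, 133, 135, 131, 121, 120, 127, 123, 126, 126, 127, 126, 126]
155 B-R [10, 9, 9, 10, 14, 15, 16, 14, 16, 19, 6, -6, -11, -12, -7, -8, -9, 4, 13, 15, 11, 17, 14, 25, 30, 18, 13, 10, 9, 10, 10, 8]
   G [125, 123, 129, 121, 125, 128, 132, 131, 136, 140, 106, 85, 80, 86, 78, 73, 70, 83, 126, 139, 137, 136, 135, 92, 99, 115, 120, 119, 125, 121, 124, 124]
157 B-R [10, 10, 8, 10, 25, 10, 13, 12, 15, 15, 17, 12, 8, 9, 7, 8, 16, 17, 15, 16, 16, 12, 3, 33, 90, 105, 71, 25, 10, 10, 12, 11]
   G [120, 120, 122, 125, 113, 108, 126, 133, 131, 133, 133, 
[... 3560 characters left out ...]
 0, -2, -1, 1, 3, 16, 38, 55, 36, 12, -4, -6, -12, -12, -13, -12]
   G [75, 61, 48, 46, 55, 60, 71, 80, 93, 117, 142, 160, 175, 180, 183, 184, 179, 176, 172, 164, 144, 107, 75, 61, 58, 51, 56, 69, 83, 89, 94, 97]
251 B-R [8, 8, 9, 14, 19, 18, 26, 35, 49, 62, 63, 70, 67, 63, 62, 61, 60, 61, 63, 68, 66, 61, 48, 28, 6, -6, -10, -14, -13, -13, -14, -13]
   G [84, 80, 78, 72, 59, 51, 52, 49, 59, 65, 73, 72, 76, 82, 83, 81, 82, 80, 80, 75, 77, 79, 76, 67, 53, 55, 70, 88, 90, 91, 98, 102]
scene 60 [215.5 152.8] [242.7 172.2]
scene 73 [219.6 152.4] [237.9 165.4]
scene 89 [219. 148.] [237.5 161. ]
top 60 [343.8 224.3] [372.4 252.9]
top 73 [349.4 228.4] [368.7 247.6]
top 89 [350.4 227.6] [370.  247.1]
```

The edges show the rim where fitted, but the foot sits about 2 mm toward -y of the TCP axis: -0.75 px in scene, +1.2 px in top. So the TCP target is (491.5, -202). Next I shift and descend to just at the rim.

>>> send_rows:
  commands:
    - [[0.001,-0.0004,-0.0025,0.0004,0.0012,-0.0019],[0.001,-0.0004,-0.0025,0.0004,0.0012,-0.0019],[0.001,-0.0004,-0.0025,0.0004,0.0012,-0.0019],[0.001,-0.0004,-0.0025,0.0004,0.0012,-0.0019],[0.001,-0.0004,-0.0025,0.0004,0.0012,-0.0019],[0.001,-0.0004,-0.0025,0.0004,0.0012,-0.0019]]

```text
t: 9.62
tcp_pos: [491.1, -202.0, 131.8]
eef_rot: [-2.111, 1.57, 2.781]
ft_force: [-0.7, 0.0, -2.1]
opening: 27.1
```

```bash
python3 - <<'E'
from h import *
F=[]
o=r.observe();print(o["tcp_pos"],goal((491.5,-202,122),0.18))
Is=[];It=[]
for k in range(4):
    It.append(get_image("top").astype(float));F.append(r.observe()["ft_force"]);Is.append(get_image("scene").astype(float));F.append(r.observe()["ft_force"])
print(np.mean(F,0),np.std(F,0))
t=np.mean(It,0);s=np.mean(Is,0)
print("top G row 236-239",t[236:240,343:360,1].mean(0).round().astype(int).tolist())
for x in (355,357,359): print("top col",x,"rows241-252",t[241:253,x,1].round().astype(int).tolist())
for y in(161,162,163,164): print("scene",y,s[y,214:245,1].round().astype(int).tolist())
# model: foot/white boundary
for y in range(-206,-199): 
    p=o["tcp_pos"];print(y,"scene bottom centre",proj("scene",(p[0],y,p[2]-59)).round(2),"top left",np.array([proj("top",q) for q in cyl((p[0],y),24,(p[2]-59,))]).min(0).round(2)[0])
E
```

```text
[ 491.13884497 -202.01186507  131.84920365] (array([0.0098, 0.0004, 0.0001]), array([-0.0004, -0.0004,  0.0006]))
[-0.09329388  0.26181823 -2.44852376] [0.43914771 0.73694074 0.66854063]
top G row 236-239 [49, 55, 70, 82, 105, 130, 132, 125, 133, 140, 138, 131, 105, 64, 38, 34, 37]
top col 355 rows241-252 [129, 134, 138, 136, 130, 136, 156, 163, 137, 96, 76, 71]
top col 357 rows241-252 [58, 85, 117, 134, 138, 135, 147, 164, 154, 113, 80, 74]
top col 359 rows241-252 [38, 69, 110, 133, 140, 138, 147, 165, 155, 114, 81, 76]
scene 161 [120, 116, 83, 60, 55, 34, 28, 63, 72, 72, 85, 106, 114, 119, 118, 117, 117, 112, 98, 77, 73, 68, 61, 85, 84, 54, 54, 56, 76, 112, 122]
scene 162 [119, 100, 67, 58, 54, 30, 24, 111, 90, 76, 79, 80, 82, 82, 85, 81, 79, 80, 76, 75, 74, 68, 90, 164, 150, 75, 52, 58, 62, 109, 122]
scene 163 [123, 102, 68, 57, 52, 29, 38, 180, 156, 102, 84, 79, 82, 82, 83, 79, 82, 78, 76, 76, 73, 96, 165, 216, 188, 95, 53, 60, 57, 108, 122]
scene 164 [125, 108, 74, 57, 54, 30, 104, 206, 211, 180, 144, 106, 83, 81, 82, 80, 81, 78, 78, 103, 143, 176, 216, 225, 209, 114, 56, 56, 37, 105, 122]
-206 scene bottom centre [228.25 158.55] top left 350.11
-205 scene bottom centre [228.56 158.7 ] top left 349.7
-204 scene bottom centre [228.86 158.84] top left 349.3
-203 scene bottom centre [229.17 158.99] top left 348.9
-202 scene bottom centre [229.47 159.14] top left 348.5
-201 scene bottom centre [229.78 159.29] top left 348.1
-200 scene bottom centre [230.09 159.44] top left 347.69
```

Foot and cup centre now agree within about 1 mm in both views. I'll descend into the mouth gently while watching the force. No stop is possible above TCP z = 99.

>>> send_rows:
  commands:
    - [[0.004,0.0004,0,0,0,0],[0.008,0.0004,0,0,0,0],[0.011,0.0004,0,0,0,0],[0.013,0.0004,0,0,0,0],[0.014,0.0004,0,0,0,0],[0.015,0.0004,0,0,0,0]]

```text
t: 10.52
tcp_pos: [491.4, -201.8, 116.5]
eef_rot: [-2.143, 1.57, 2.749]
ft_force: [-0.8, -0.2, -2.1]
opening: 27.3
```

>>> send_rows:
  commands:
    - [[0.001,0,0,0,0,0],[0.002,0,0,0,0,0],[0.003,0,0,0,0,0]]

```text
t: 10.77
tcp_pos: [491.5, -201.9, 113.5]
eef_rot: [-2.116, 1.57, 2.776]
ft_force: [-0.1, -0.2, -3.0]
opening: 27.2
```

```bash
cat > st.py <<'E'
from h import *
import sys
F=[r.observe()["ft_force"]];Q=[r.observe()["torque"]]
for k in range(int(sys.argv[2]) if len(sys.argv)>2 else 0): get_image("top");o=r.observe();F.append(o["ft_force"]);Q.append(o["torque"])
o=r.observe();print(round(float(o["t"]),2),o["tcp_pos"].round(2),"F",np.mean(F,0).round(2),"M",np.mean(Q,0).round(3),o["opening"].round(1));print(goal((491.5,-202,float(sys.argv[1])),0.18))
E
python3 st.py 105 2
```

```text
Traceback (most recent call last):
  File "st.py", line 5, in <module>
    o=r.observe();print(round(float(o["t"]),2),o["tcp_pos"].round(2),"F",np.mean(F,0).round(2),"M",np.mean(Q,0).round(3),o["opening"].round(1));print(goal((491.5,-202,float(sys.argv[1])),0.18))
                                                                                                                         ^^^^^^^^^^^^^^^^^^
AttributeError: 'float' object has no attribute 'round'
```

The foot is 5.5 mm inside the mouth with no contact. Continuing in small steps.

>>> send_rows:
  commands:
    - [[0.001,0,0,0,0,0],[0.002,0,0,0,0,0],[0.003,0,0,0,0,0],[0.004,0,0,0,0,0]]

```text
t: 11.2
tcp_pos: [491.4, -201.8, 109.7]
eef_rot: [-2.108, 1.57, 2.784]
ft_force: [-0.0, 0.1, 0.6]
opening: 27.3
```

>>> send_rows:
  commands:
    - [[0.001,0,0,0,0,0],[0.002,0,0,0,0,0],[0.003,0,0,0,0,0]]

```text
t: 11.45
tcp_pos: [491.4, -201.9, 108.1]
eef_rot: [-1.874, 1.571, 3.018]
ft_force: [-2.3, 1.3, 8.0]
opening: 27.4
```

>>> send_rows:
  commands:
    - [[0.001,0,0,0,0,0],[0.002,0,0,0,0,0],[0.003,0,0,0,0,0]]

```text
t: 11.7
tcp_pos: [491.4, -201.8, 106.4]
eef_rot: [0.936, 1.57, -0.455]
ft_force: [-3.8, 1.2, 8.6]
opening: 27.5
```

```bash
sed -i 's/o\["opening"\].round(1)/o["opening"]/' st.py; python3 st.py 99 2
```

```text
11.8 [ 491.37 -201.86  106.26] F [-3.25  1.31  7.93] M [ 0.385  0.924 -0.027] 27.75927795870646
(array([0.0073, 0.0001, 0.0002]), array([-0.0005,  0.0004, -0.0005]))
```

Contact came at TCP z ≈ 109, and the plate is sinking under about 11 N. The stop is due at TCP z 92–99.

>>> send_rows:
  commands:
    - [[0.002,0,0,0,0,0],[0.003,0,0,0,0,0],[0.004,0,0,0,0,0],[0.005,0,0,0,0,0]]

```text
t: 12.13
tcp_pos: [491.3, -201.8, 102.8]
eef_rot: [0.953, 1.569, -0.438]
ft_force: [-3.6, 0.5, 9.7]
opening: 27.2
```

```bash
python3 st.py 99 1
```

```text
12.18 [ 491.35 -201.82  102.64] F [-3.08  0.62  9.47] M [0.422 1.074 0.012] 27.393330433467852
(array([0.0036, 0.0001, 0.0002]), array([-0.0005,  0.0008, -0.0012]))
```

There's a lateral force of -3 N in x. I'll try easing 1.5 mm toward -x, in case the foot is rubbing the tube wall.

>>> send_rows:
  commands:
    - [[0.0015,-0.0015,0,0,0,0],[0.0015,-0.0015,0,0,0,0],[0.0015,-0.0015,0,0,0,0],[0.0015,-0.0015,0,0,0,0]]

```text
t: 12.52
tcp_pos: [491.0, -201.9, 102.6]
eef_rot: [1.284, 1.566, -0.107]
ft_force: [-1.2, 2.2, 6.9]
opening: 27.3
```

```bash
python3 st.py 99 2
```

```text
12.62 [ 491.03 -201.94  102.65] F [-0.78  2.09  7.04] M [ 0.534  0.304 -0.028] 27.498486129868585
(array([0.0036, 0.0004, 0.0001]), array([-0.0002,  0.0012, -0.0043]))
```

Lateral force is mostly gone. Continue straight down.

>>> send_rows:
  commands:
    - [[0.002,0,0.0005,0,0.0012,-0.0043],[0.003,0,0.0005,0,0.0012,-0.0043],[0.004,0,0.0005,0,0.0012,-0.0043],[0.0045,0,0.0005,0,0.0012,-0.0043],[0.0045,0,0.0005,0,0.0012,-0.0043]]

```text
t: 13.03
tcp_pos: [491.3, -202.0, 99.7]
eef_rot: [1.753, 1.569, 0.363]
ft_force: [-3.9, 1.8, 8.9]
opening: 27.5
```

```bash
python3 st.py 96 1
```

```text
13.08 [ 491.33 -202.     99.75] F [-3.89  2.29  9.77] M [ 0.707  0.933 -0.053] 27.4802847191698
(array([0.0037, 0.0002, 0.    ]), array([ 0.    , -0.0002, -0.0015]))
```

>>> send_rows:
  commands:
    - [[0.0015,-0.001,-0.0006,0,0,-0.0015],[0.002,-0.002,-0.0006,0,0,-0.0015],[0.003,-0.002,-0.0006,0,0,-0.0015],[0.0035,-0.002,-0.0006,0,0,-0.0015]]

```text
t: 13.42
tcp_pos: [491.0, -201.9, 98.6]
eef_rot: [1.303, 1.566, -0.087]
ft_force: [-0.5, 1.9, 10.5]
opening: 27.7
```

```bash
python3 st.py 96 1
```

```text
13.47 [ 491.04 -201.89   98.57] F [-0.37  1.9   9.83] M [ 0.49   0.423 -0.077] 27.634831503892997
(array([0.0026, 0.0004, 0.0002]), array([ 0.0003,  0.0013, -0.0046]))
```

Arm stiffness is about 5.5 N/mm, so a command 3.5 mm deeper can't exceed about 20 N. Repeating it.

>>> send_rows:
  commands:
    - [[0.0025,-0.0005,0,0,0.001,-0.003],[0.003,-0.0005,0,0,0.001,-0.003],[0.0035,-0.0005,0,0,0.001,-0.003],[0.0035,-0.0005,0,0,0.001,-0.003]]

```text
t: 13.8
tcp_pos: [491.2, -201.9, 97.0]
eef_rot: [1.342, 1.567, -0.049]
ft_force: [-3.2, 2.2, 9.5]
opening: 27.6
```

>>> send_rows:
  commands:
    - [[0.0025,-0.0007,0,0,0,0],[0.003,-0.0007,0,0,0,0],[0.0035,-0.0007,0,0,0,0],[0.0035,-0.0007,0,0,0,0]]

```text
t: 14.13
tcp_pos: [491.1, -201.9, 96.0]
eef_rot: [1.321, 1.564, -0.069]
ft_force: [-3.9, 3.0, 14.3]
opening: 27.6
```

```bash
python3 st.py 96 1
```

```text
14.18 [ 491.09 -201.91   96.02] F [-4.45  2.98 13.79] M [ 0.675  1.167 -0.04 ] 27.558271658933315
(array([0.    , 0.0004, 0.0002]), array([ 0.0005,  0.0016, -0.0062]))
```

Force is rising, so the stop is at TCP z ≈ 96 (23 mm below the rim). Now I straighten up, take out side load and raise toward 22 N.

>>> send_rows:
  commands:
    - [[0.0033,-0.001,0,0,0.0016,-0.0062],[0.0036,-0.0015,0,0,0.0016,-0.0062],[0.0036,-0.002,0,0,0.0016,-0.0062],[0.0036,-0.002,0,0,0.0016,-0.0062]]

```text
t: 14.52
tcp_pos: [491.1, -202.1, 95.9]
eef_rot: [1.37, 1.565, -0.02]
ft_force: [-3.4, 4.2, 16.6]
opening: 27.4
```

```bash
python3 st.py 96 2
```

```text
14.62 [ 491.03 -202.05   95.89] F [-3.4   3.62 16.92] M [ 1.024  0.926 -0.045] 27.109605917215216
(array([-0.0001,  0.0005,  0.    ]), array([ 0.001 ,  0.0011, -0.0055]))
```

>>> send_rows:
  commands:
    - [[0.0038,-0.003,-0.0008,0,0.002,-0.009],[0.004,-0.004,-0.0016,0,0.002,-0.009],[0.004,-0.004,-0.0016,0,0.002,-0.009],[0.004,-0.004,-0.0016,0,0.002,-0.009]]

```text
t: 14.95
tcp_pos: [490.8, -201.9, 95.9]
eef_rot: [1.127, 1.564, -0.263]
ft_force: [0.8, 2.1, 14.3]
opening: 27.6
```

```bash
python3 st.py 96 2
```

```text
15.05 [ 490.85 -201.85   95.92] F [ 0.34  2.21 14.95] M [ 0.607 -0.039 -0.047] 27.7162533921691
(array([-0.0001,  0.0006,  0.0003]), array([ 0.0015,  0.0028, -0.0059]))
```

>>> send_rows:
  commands:
    - [[0.0043,-0.004,-0.002,0,0.003,-0.009],[0.0047,-0.0042,-0.0025,0,0.004,-0.009],[0.0049,-0.0042,-0.0025,0,0.004,-0.009],[0.0049,-0.0042,-0.0025,0,0.004,-0.009]]

```text
t: 15.38
tcp_pos: [490.8, -201.6, 95.9]
eef_rot: [1.005, 1.562, -0.384]
ft_force: [-0.2, 0.6, 18.2]
opening: 27.3
```

```bash
python3 st.py 96 3
```

```text
15.53 [ 490.8  -201.61   95.87] F [-0.12  1.13 18.11] M [ 0.277  0.138 -0.04 ] 27.22374754750715
(array([-0.0001,  0.0006,  0.0005]), array([ 0.0017,  0.0045, -0.0072]))
```

The push is 20.8 N with almost no side load. Adding a little to reach about 22.5 N, then holding.

>>> send_rows:
  commands:
    - [[0.0053,-0.0042,-0.0024,0,0.004,-0.009],[0.0053,-0.0042,-0.0024,0,0.004,-0.009],[0.0053,-0.0042,-0.0024,0,0.004,-0.009],[0.0053,-0.0042,-0.0024,0,0.004,-0.009]]

```text
t: 15.87
tcp_pos: [490.7, -201.5, 95.8]
eef_rot: [0.927, 1.56, -0.462]
ft_force: [-1.5, 1.7, 21.4]
opening: 27.2
```

```bash
python3 st.py 96 8
```

```text
16.27 [ 490.72 -201.54   95.78] F [-1.13  1.52 21.23] M [ 0.336  0.36  -0.03 ] 27.216218414978346
(array([-0.0002,  0.0007,  0.0006]), array([ 0.0017,  0.0064, -0.0086]))
```

The push is about 24 N by reading plus tamper weight. The tool leans 0.6° through arm sag, so I straighten it while holding and ease the force slightly.

>>> send_rows:
  commands:
    - [[0.0051,-0.004,-0.0022,0.0005,0.006,-0.012],[0.0051,-0.0038,-0.0021,0.001,0.008,-0.015],[0.0051,-0.0037,-0.002,0.0017,0.01,-0.0175],[0.0051,-0.0037,-0.002,0.0017,0.01,-0.0175]]

```text
t: 16.6
tcp_pos: [491.2, -201.7, 95.8]
eef_rot: [0.507, 1.568, -0.883]
ft_force: [-1.9, 1.2, 20.8]
opening: 26.9
```

```bash
python3 st.py 96 3
```

```text
16.75 [ 491.2  -201.73   95.79] F [-1.28  1.14 20.32] M [ 0.338  0.336 -0.03 ] 27.250759357025007
(array([-0.0002,  0.0002,  0.0003]), array([ 0.0002,  0.0022, -0.0013]))
```

The tool is square to 0.15° and the push is about 23 N with small side load. Holding still for 1.3 s.

```bash
python3 - <<'E'
from h import *
t0=r.observe()["t"];F=[]
for k in range(26): get_image("top");F.append(r.observe()["ft_force"])
F=np.array(F);o=r.observe();print(o["t"]-t0,F.mean(0).round(2),F.min(0).round(2),F.max(0).round(2),o["tcp_pos"],goal((491.2,-201.7,112),0.18))
E
```

```text
1.3000000000000007 [-1.21  1.59 20.1 ] [-2.06  0.11 19.15] [-0.08  2.75 21.53] [ 491.19245125 -201.71772055   95.75748463] (array([-0.0162,  0.    ,  0.    ]), array([ 0.0002,  0.0022, -0.0014]))
```

Held for 1.3 s at 22.5–23 N. Now straight up.

>>> send_rows:
  commands:
    - [[0.0025,-0.002,-0.001,0.001,0.006,-0.01],[0,0,0,0,0.002,-0.001],[-0.004,0,0,0,0.002,-0.001],[-0.012,0,0,0,0.002,-0.001],[-0.03,0,0,0,0.002,-0.001],[-0.055,0,0,0,0.002,-0.001],[-0.085,0,0,0,0.002,-0.001],[-0.085,0,0,0,0.002,-0.001]]

```text
t: 18.72
tcp_pos: [493.9, -202.8, 186.5]
eef_rot: [1.0, 1.561, -0.391]
ft_force: [1.3, -0.5, -1.3]
opening: 27.1
```

```bash
python3 - <<'E'
from h import *
o=r.observe();print(o["t"],o["tcp_pos"],o["ft_force"],o["opening"]);print(goal((482.5,230,182),0.18))
E
```

```text
18.7167 [ 493.93233459 -202.81645056  186.48562479] [ 1.30970893 -0.48257413 -1.29366853] 27.14975897525692
(array([ 0.0028,  0.0662, -0.4279]), array([ 0.0001,  0.0052, -0.0081]))
```

>>> send_rows:
  commands:
    - [[0.002,0.003,-0.02,0,0.005,-0.008],[0.002,0.008,-0.05,0,0.005,-0.008],[0.002,0.012,-0.08,0,0.005,-0.008],[0.002,0.017,-0.11,0,0.005,-0.008],[0.002,0.022,-0.14,0,0.005,-0.008],[0.002,0.026,-0.17,0,0.005,-0.008],[0.002,0.031,-0.2,0,0.005,-0.008],[0.002,0.036,-0.23,0,0.005,-0.008]]

```text
t: 19.38
tcp_pos: [487.3, 31.3, 183.0]
eef_rot: [-1.48, 1.57, -2.871]
ft_force: [0.9, 1.1, -2.9]
opening: 27.2
```

```bash
python3 - <<'E'
from h import *
print(goal((482.5,230,182),0.18),r.observe()["ft_force"])
i=get_image("top");a,b,n=box("top",(491,-204,50),25);z=cv2.resize(i[b:b+n,a:a+n,::-1],(400,400),interpolation=cv2.INTER_CUBIC)
i=get_image("scene");a,b,n=box("scene",(491,-204,50),25);y=cv2.resize(i[b:b+n,a:a+n,::-1],(400,400),interpolation=cv2.INTER_CUBIC)
cv2.imwrite("pics/p1.png",np.hstack([y,z]))
E
```

```text
(array([ 0.0009,  0.0308, -0.1964]), array([-0.0001,  0.0001,  0.0013])) [ 0.93537105  1.14522377 -2.85775604]
```

View pics/p1.png

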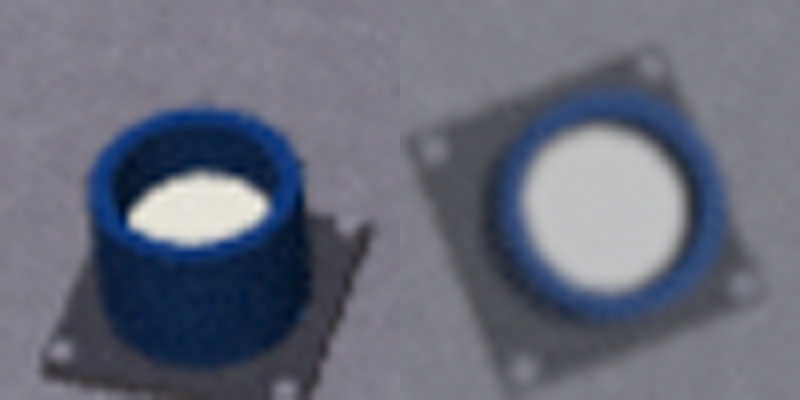

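The white plate now sits well down in the cup and looks level (scene crop, top edge around (205,172)). Carrying the tamper back.

>>> send_rows:
  commands:
    - [[0.001,0.005,-0.035,0,0,0.001],[0.001,0.011,-0.07,0,0,0.001],[0.001,0.016,-0.105,0,0,0.001],[0.001,0.022,-0.14,0,0,0.001],[0.001,0.027,-0.175,0,0,0.001],[0.001,0.0308,-0.1964,0,0,0.001],[0.001,0.0308,-0.1964,0,0,0.001],[0.001,0.0308,-0.1964,0,0,0.001]]

```text
t: 20.15
tcp_pos: [480.9, 232.9, 181.4]
eef_rot: [-1.961, 1.569, 2.939]
ft_force: [-0.5, -1.1, -1.2]
opening: 27.3
```

```bash
python3 - <<'E'
from h import *
print(goal((482.5,230,82),0.18),r.observe()["ft_force"])
E
```

```text
(array([0.0994, 0.0012, 0.0032]), array([ 0.0082, -0.0006,  0.0015])) [-0.54296436 -1.08507907 -1.23574719]
```

>>> send_rows:
  commands:
    - [[0.02,0.0012,0.0032,0.0082,0,0.0015],[0.045,0.0012,0.0032,0.0082,0,0.0015],[0.07,0.0012,0.0032,0.0082,0,0.0015],[0.09,0.0012,0.0032,0.0082,0,0.0015],[0.0994,0.0012,0.0032,0.0082,0,0.0015],[0.0994,0.0012,0.0032,0.0082,0,0.0015],[0.0994,0.0012,0.0032,0.0082,0,0.0015],[0.0994,0.0012,0.0032,0.0082,0,0.0015]]

```text
t: 20.82
tcp_pos: [483.8, 229.9, 83.4]
eef_rot: [2.004, 1.568, 0.613]
ft_force: [0.4, 0.7, -1.4]
opening: 27.0
```

```bash
python3 - <<'E'
from h import *
for k in range(4): get_image("top")
print(goal((482.5,230,65),0.18),r.observe()["tcp_pos"],r.observe()["ft_force"])
i=get_image("top");a,b,n=box("top",(482,230,30),25);z=cv2.resize(i[b:b+n,a:a+n,::-1],(400,400),interpolation=cv2.INTER_CUBIC)
i=get_image("scene");a,b,n=box("scene",(482,230,30),25);y=cv2.resize(i[b:b+n,a:a+n,::-1],(400,400),interpolation=cv2.INTER_CUBIC)
cv2.imwrite("pics/r1.png",np.hstack([y,z]))
E
```

```text
(array([ 0.0183, -0.001 ,  0.0002]), array([ 0.    , -0.0012, -0.0025])) [483.43920184 230.35976556  83.31186535] [ 0.39752942 -0.5569082  -2.45539565]
```

View pics/r1.png

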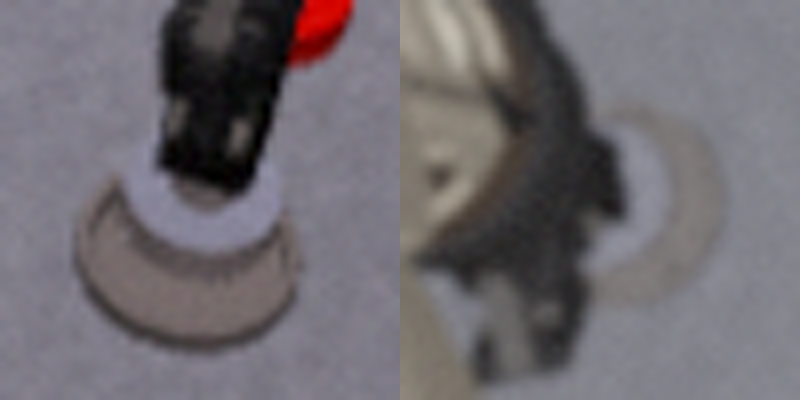

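The tamper hangs upright over the dish (foot at about (200,205) in the scene crop, dish beneath it). Lowering to just above the floor.

>>> send_rows:
  commands:
    - [[0.004,-0.001,0,0,-0.001,-0.0025],[0.008,-0.001,0,0,-0.001,-0.0025],[0.012,-0.001,0,0,-0.001,-0.0025],[0.015,-0.001,0,0,-0.001,-0.0025],[0.018,-0.001,0,0,-0.001,-0.0025],[0.018,-0.001,0,0,-0.001,-0.0025],[0.018,-0.001,0,0,-0.001,-0.0025],[0.018,-0.001,0,0,-0.001,-0.0025]]

```text
t: 21.78
tcp_pos: [482.1, 230.1, 64.8]
eef_rot: [-1.463, 1.57, -2.853]
ft_force: [0.0, 0.2, -2.3]
opening: 27.1
```

```bash
sed -i 's/491.5,-202,/482.5,230,/' st.py; python3 st.py 62 2
```

```text
21.88 [482.26 230.17  65.02] F [ 0.26  0.07 -1.89] M [ 0.032 -0.022  0.002] 27.48042175938052
(array([0.003 , 0.0002, 0.0002]), array([ 0.0001, -0.0001,  0.0005]))
```

>>> send_rows:
  commands:
    - [[0.001,0.0002,0.0002,0,0,0],[0.002,0.0002,0.0002,0,0,0],[0.003,0.0002,0.0002,0,0,0],[0.0035,0.0002,0.0002,0,0,0],[0.0035,0.0002,0.0002,0,0,0],[0.0035,0.0002,0.0002,0,0,0]]

```text
t: 22.38
tcp_pos: [482.6, 230.1, 62.1]
eef_rot: [-3.119, 1.571, 1.774]
ft_force: [-1.3, -1.2, 3.2]
opening: 27.7
```

```bash
python3 st.py 62 3
```

```text
22.53 [482.59 230.08  62.04] F [-1.64 -1.09  4.02] M [-0.21   0.421 -0.02 ] 27.40732995514507
(array([ 0.    , -0.0001,  0.0001]), array([ 0.0002, -0.0002,  0.    ]))
```

It's standing on the floor, at the same height as at pick-up. Release.

>>> send_rows:
  commands:
    - [[0,0,0,0,0,0],[0,0,0,0,0,0],[0,0,0,0,0,0]]

```text
t: 22.78
tcp_pos: [482.6, 230.1, 62.1]
eef_rot: [-3.084, 1.571, 1.809]
ft_force: [-1.6, -0.2, 2.3]
opening: 27.3
```

>>> send_rows:
  commands:
    - [[0,0,0,0,0,0],[0,0,0,0,0,0],[0,0,0,0,0,0],[0,0,0,0,0,0],[0,0,0,0,0,0],[0,0,0,0,0,0],[0,0,0,0,0,0],[0,0,0,0,0,0]]
  claw: -1

```text
t: 23.45
tcp_pos: [482.6, 230.1, 62.1]
eef_rot: [3.024, 1.571, 1.633]
ft_force: [0.2, -0.5, -0.3]
opening: 85.3
```

```bash
python3 st.py 180 1
```

```text
23.5 [482.6  230.09  62.07] F [-0.15 -0.12 -0.26] M [-0.009 -0.017 -0.01 ] 85.52841867701582
(array([-1.179e-01, -1.000e-04,  0.000e+00]), array([ 0.0002, -0.0002, -0.    ]))
```

>>> send_rows:
  commands:
    - [[-0.01,0,0,0,0,0],[-0.03,0,0,0,0,0],[-0.055,0,0,0,0,0],[-0.08,0,0,0,0,0],[-0.11,0,0,0,0,0],[-0.14,0,0,0,0,0],[-0.14,0,0,0,0,0],[-0.14,0,0,0,0,0]]

```text
t: 24.17
tcp_pos: [484.1, 230.7, 205.1]
eef_rot: [1.869, 1.565, 0.479]
ft_force: [-0.1, 0.4, -0.8]
opening: 85.5
```

>>> send_rows:
  commands:
    - [[0,-0.01,0.03,0,0,0],[0,-0.02,0.06,0,0,0],[0,-0.03,0.09,0,0,0],[0,-0.04,0.12,0,0,0],[0,-0.05,0.15,0,0,0],[0,-0.06,0.18,0,0,0],[0,-0.06,0.18,0,0,0],[0,-0.06,0.18,0,0,0]]

```text
t: 24.83
tcp_pos: [456.3, 41.5, 203.6]
eef_rot: [2.109, 1.566, 0.715]
ft_force: [0.4, 0.0, 0.2]
opening: 85.4
```

```bash
python3 - <<'E'
from h import *
for k in range(5): get_image("top")
O=[]
I={}
for c in("scene","top"):
    I[c]=i=get_image(c)
    R=[]
    for p in((482,230,50),(491,-204,50)):
        a,b,n=box(c,p,25);R.append(cv2.resize(i[b:b+n,a:a+n,::-1],(300,300),interpolation=cv2.INTER_CUBIC))
    O.append(np.vstack(R))
cv2.imwrite("pics/fin.png",np.hstack(O))
M={"scene":tampmasks((482,229,69),55,I)["scene"],"top":tampmasks((482,229,69),85,I)["top"]}
print(fit(M,handle,np.array([482,230,0.2]),np.array([1,1,.1])))
print(r.observe()["t"],r.observe()["ft_force"],r.observe()["tcp_pos"])
E
```

```text
(array([4.83140337e+02, 2.30147758e+02, 1.99276505e-01]), np.float64(69.671875))
25.1833 [-0.18014339  0.44739941 -0.96380311] [457.34402446  43.87904293 204.25291127]
```

View pics/fin.png

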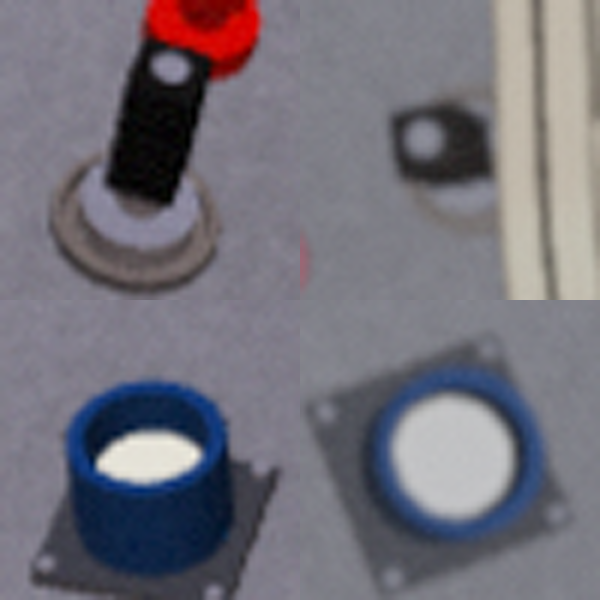

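The tamper stands upright in its dish (handle fit at 483, 230), and the plate is down and looks level. Nothing is touching the robot, so I'm handing in.

```bash
python3 -c "
from h import *
print(r.job_done())"
```

```text
the job is handed in; nothing more can be done
None
```

I pressed the white plate down to its stop with the tamper, stood the tamper upright back in its rest, let go and handed the job in at about 25 s. `job_done()` reports no verdict, so the result below rests on my own checks.

- **Press:** The plate reached its hard stop with its face about 23 mm below the rim, with the tool square to about 0.15° during the hold. I held about 22.5–23 N for 1.3 s. That figure is the wrist reading of 20.1 N (19.2–21.5) plus the 2.4–2.9 N tamper weight. The highest push I saw was about 24 N while settling.
- **Last checks:** The tamper stood upright in the dish at its starting spot (483, 230 mm). The plate looked level deep in the cup in the final pictures, and the wrist force was near zero with the gripper clear.
- **Imperfect or unconfirmed:**
    - There was up to about 5 N of side force on the way down, and a 0.6° tool lean before the hold. I corrected both.
    - Levelness was judged by eye only.
    - The arm hid part of the tamper in the last top view, so its upright stance rests mainly on the scene view.
    - I did not check the beakers, bottle, cuvette and black plate in the last pictures; the arm stayed clear of them throughout.

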